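# Put the returned shop goods back in their stock trays

### The job

Put the five loose goods on the packing table back in stock: both gift boxes in the tray that already holds a gift box, both tins in the tray with the tin, and the stamp in the tray with the stamp. Set each one down gently, without dropping it, so that it stands upright and flat on the tray's floor, nothing stacked or leaning, and let go. Leave the glass jar and the cone of twine standing where they are.

Things in the scene. Friction and masses are not known exactly. Their poses are not given: they have to be found in the camera images.
- square_box_mid (a point): Loose square kraft-card gift box with a closed lid, 48 x 48 mm, 44 mm tall, sides along x and y. This point is at its centre, half-way up; z up.
- oblong_box_mid (a point): Loose oblong kraft-card gift box with a closed lid, 58 mm along x, 38 mm along y, 36 mm tall. This point is at its centre, half-way up; z up.
- wide_tin_mid (a point): Loose wide, low round bare-metal tin, diameter 52 mm, 44 mm tall. This point is at its centre, half-way up; z up.
- tall_tin_mid (a point): Loose tall, narrow round bare-metal tin, diameter 40 mm, 62 mm tall. This point is at its centre, half-way up; z up.
- stamp_mid (a point): Loose wooden rubber stamp, 64 mm tall, standing on its rubber face: a block 56 mm along x, 32 mm along y and 20 mm high, with a 14 mm neck and above it an upright round handle of 26 mm diameter from 34 to 64 mm above the table. This point is on its axis, half-way up (32 mm above its foot); z up along the handle.
- box_tray: Fixed shallow navy tray, one of three alike, outside 228 x 124 x 22 mm high, walls and floor 4 mm, known by one piece of stock fixed inside at x = +78 mm (its far end): a square kraft gift box, 46 x 46 mm, its top 46 mm above the table. Free room: x -110 to +50, y -58 to +58 mm. Origin: centre of its underside, on the table; x along its length, away from the robot, z up.
- tin_tray: Fixed shallow navy tray, one of three alike, outside 228 x 124 x 22 mm high, walls and floor 4 mm, known by one piece of stock fixed inside at x = +78 mm (its far end): a round metal tin, diameter 46 mm, its top 54 mm above the table. Free room: x -110 to +50, y -58 to +58 mm. Origin: centre of its underside, on the table; x along its length, away from the robot, z up.
- stamp_tray: Fixed shallow navy tray, one of three alike, outside 228 x 124 x 22 mm high, walls and floor 4 mm, known by one piece of stock fixed inside at x = +78 mm (its far end): a wooden stamp like the loose one, its 56 mm side across the tray, its top 68 mm above the table. Free room: x -110 to +50, y -58 to +58 mm. Origin: centre of its underside, on the table; x along its length, away from the robot, z up.
- jar_mid (a point): Amber glass jar with a dark lid, diameter 52 mm, 68 mm tall, standing loose among the goods; not to be sorted. This point is at its centre, half-way up; z up.
- twine_mid (a point): Cone of pale twine, 56 mm wide at the foot and 24 mm at the top, about 80 mm tall, standing loose among the goods; not to be sorted. This point is on its axis, 38 mm above its foot; z up.
There are look-alikes about, which are no part of the job. Leave any green look-alike of the part that bears oblong_box_mid alone.

How it is judged:
By the outcome, as a careful person would: the job done as asked, in the order asked, and still so for the second after the job is handed in, with the robot touching nothing.
It also fails if it takes over 128 s, if anything falls off the work surface, if the arm or the gripper's body presses on something with over 40 N, if the wrist force passes 120 N, or if a joint passes its speed limit or range.

### The arm

A 7-joint arm with a two-finger parallel gripper is mounted at the origin on the work surface. World frame = base frame: x ahead of the robot, y to its left, z up, the work surface at z = 0. Lengths are in m, angles in rad, forces in N, time in s.
With the tool pointing down it reaches from about 0.4 to 0.875 m from the base axis. Payload 19.3 kg.
Tool frame: the origin (TCP) lies on the front face of the gripper's body, between the roots of the fingers; the fingertips stand 73 mm ahead of it and the grasp point (between the pads) lies 54 mm ahead of it; z points along the fingers, x is the direction in which the jaws open and shut, and the axes are right-handed (so a half turn about z gives the same grasp; the last joint's range is limited). The gripper opens to 85 mm and grips with 20 to 120 N. Pads are 22 mm wide; open, the fingers measure 114 mm over their backs; the gripper's body (76 mm by 85 mm) begins 54 mm behind the grasp point. The pads swing forward as they close: fully open they stand 13 mm farther back than shut.
Start: joints at [-1.368, 0.521, -0.036, 1.599, 0.021, 1.021, -0.113], TCP at [0.168, 0.602, 0.304] pointing down, gripper open.
Joint ranges: [-2.91, 2.91], [-0.3, 2.13], [-1.5, 1.42], [0.17, 2.43], [-1.26, 4.41], [0.16, 1.93], [-2.52, 2.52]. Speed limits (rad/s): [1.89, 1.89, 2.39, 2.39, 3.01, 3.01, 3.01].

### API

Orientations are given as a unit quaternion [x, y, z, w].
In Python, from station import env, read_camera, spotter gives the robot as it stands.
- The arm moves only by the tool servo_tool, never from a script. Its argument "steps" is a list of rows, each an object with "claw": the opening, from 0 (shut) to 1 (fully open); "slide": the shift along the world's x, y, z in m, a list of three; "angular": the turn, a rotation vector about the world's x, y, z in rad, a list of three. A call has exactly 5 rows; each row shifts and turns the commanded pose from where the row before left it; what a row does not reach is not made up. A row lasts 1/12 s, in which the tool goes at most 41.7 mm and 7.16 degrees, less where a joint would pass 70% of its speed; a pose out of reach is approached as far as the arm can. A call is refused whole if a number of a shift passes 0.0417 or a number of a turn 0.125, either way. A call with a gripper value outside its range is refused whole. The fingers move at their own pace and stop on an object; "force" is the grip in N (left out, the last holds). Time passes only in rows, so rows that do not move let the fingers close, or fill a call up. It gives the time, the measured TCP pose, the force and the opening at its end, in the units of the state.
- env.observe(): the state, without advancing time (a new reading comes with each control period).
- read_camera(name): name is "scene" or "top"; returns a dict with "color" (420x560x3 uint8, blue, green, red), "fovy" (degrees; the focal length in pixels is half the picture's height over the tangent of half this angle, whatever the lens; pixels are square), "cx", "cy" (the principal point, pixels), "pose" (4x4, takes a point from camera to world coordinates). Camera axes: x right, y down, z forward; pixel columns grow to the right and rows downward; lengths in m; the calibration is good to about 2 mm. A picture is of the moment at which its call begins. There is no depth.
- env.job_done(): hands the job in, once; it reports no verdict.
Trained networks look in a picture, given as the dict that the camera call returned (one of the last four; its "shot" number tells which), for a name from the list of things; names that differ only in an ending like _2 or _b are one class to them, and where a whole thing is asked for, a point or a joint stands for the part that bears it (a point fixed in the world has none). Each returns a list of dicts, best first, with "p" (0 to 1); they miss things now and then, are a little off and sometimes report something else, mostly with a low value. They report only what shows in the picture. A call takes as long as a camera call. They do not tell look-alikes from the thing itself.
- spotter.look_for(picture, name): "xyz" ([x, y, z] in m, in the coordinates of the camera as it stood for that picture, good to about 4 mm: the middle of the surface that is visible of it).
- spotter.trace(picture, name): "region" (420x560 bool, what is visible of it).
The state is a dict: "time": time; "joints": joint angles; "dq": joint speeds; "joint_torque": joint torques, N m; "ee_pos": TCP position; "orientation": TCP orientation; "force": force on the tool from outside, world axes, zero at the start; "wrist_torque": the same for the moment, N m; "grip_width": opening from 0.0 (shut) to 1.0 (fully open).
Only numpy, scipy, OpenCV 4.12 (cv2) and the standard library are available. Lean on these libraries where they do the work, as an engineer would, in place of code of your own. Each camera call takes 0.05 s, during which the arm holds its last target. There are 200 camera calls.

## Working session

There is one attempt and no reset: what is moved stays moved. The work goes in short steps, Python scripts to look and compute and a tool call to move; the robot and the scene stay as the last step left them, time stands still between calls to the robot, and variables do not carry over. Pictures are saved under pics/ and viewed, about 12 in all and at most 16, crops included, and the job is handed in when it is done.

Besides the shell and the picture viewer there is one more tool, called after "Request:" as name(argument=value, ...), one argument or row to a line, values as JSON. servo_tool: Moves the arm, as the interface text tells. Its arguments: {"type":"object","properties":{"steps":{"type":"array"},"force":{"type":"number"}},"required":["steps"]}

```bash
ls; mkdir -p pics
cat > h.py <<'E'
from station import env, read_camera, spotter
import numpy as np, cv2
def w(pic,p):
    return (pic["pose"]@np.r_[p,1])[:3]
E
python3 - <<'E'
from h import *
s=env.observe();print(s)
for c in("scene","top"):
    p=read_camera(c);cv2.imwrite(f"pics/{c}0.png",p["color"]);print(c,p["fovy"],p["cx"],p["cy"],p["pose"].round(3).tolist())
    for n in "square_box_mid oblong_box_mid wide_tin_mid tall_tin_mid stamp_mid box_tray tin_tray stamp_tray jar_mid twine_mid".split():
        for d in spotter.look_for(p,n)[:4]: print(c,n,round(d["p"],2),w(p,d["xyz"]).round(3))
E
```

```text
pics
{'time': 0.0, 'joints': array([-1.36823056,  0.52203042, -0.03630124,  1.600005  ,  0.02116951,
        1.02106162, -0.11277229]), 'dq': array([ 1.99226756e-04, -5.02498027e-05,  4.44849754e-04,  2.63924309e-05,
       -1.42006763e-03, -2.01100769e-03,  6.24534273e-04]), 'joint_torque': array([-4.81623774e-04, -9.27118349e+01,  1.97980531e+00, -3.69917929e+01,
        1.78772095e-02,  8.28602468e-03,  1.01988476e-05]), 'ee_pos': array([0.16834243, 0.60164506, 0.30331681]), 'orientation': array([ 7.96685556e-01,  6.04393754e-01, -4.25764626e-04,  3.64234079e-04]), 'force': array([-0.39071743,  0.41634445,  0.25239874]), 'wrist_torque': array([-0.01919901, -0.00109341, -0.03418764]), 'grip_width': 0.9986863460220873}
scene 50.13406228566961 280.29906061213717 207.07236753320743 [[0.665, 0.557, -0.497, 1.105], [0.746, -0.507, 0.431, -0.535], [-0.012, -0.658, -0.753, 0.894], [0.0, 0.0, 0.0, 1.0]]
scene square_box_mid 0.97 [ 0.587 -0.253  0.045]
scene oblong_box_mid 0.97 [ 0.564 -0.355  0.032]
scene oblong_box_mid 0.8 [ 0.536 -0.46   0.036]
scene oblong_box_mid 0.76 [ 0.638 -0.473  0
[... 565 characters left out ...]
.019, -0.159, -0.987, 1.503], [0.0, 0.0, 0.0, 1.0]]
top square_box_mid 0.86 [ 0.57  -0.245  0.046]
top oblong_box_mid 0.78 [ 0.649 -0.367  0.038]
top oblong_box_mid 0.69 [ 0.529 -0.454  0.039]
top oblong_box_mid 0.69 [ 0.632 -0.468  0.033]
top oblong_box_mid 0.68 [ 0.555 -0.349  0.034]
top wide_tin_mid 0.7 [ 0.43  -0.358  0.042]
top wide_tin_mid 0.54 [ 0.554 -0.351  0.033]
top tall_tin_mid 0.73 [ 0.45  -0.234  0.059]
top stamp_mid 0.56 [ 0.676 -0.119  0.019]
top box_tray 0.68 [0.518 0.196 0.002]
top tin_tray 0.65 [0.537 0.032 0.001]
top stamp_tray 0.79 [0.537 0.346 0.005]
top jar_mid 0.67 [ 0.45  -0.131  0.067]
top jar_mid 0.31 [ 0.677 -0.119  0.018]
top twine_mid 0.49 [ 0.564 -0.136  0.039]
```

View pics/scene0.png

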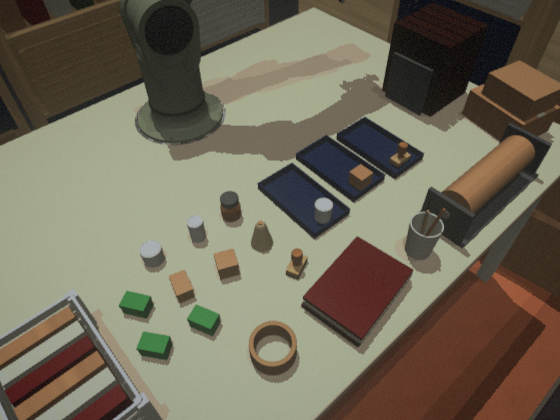

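View pics/top0.png

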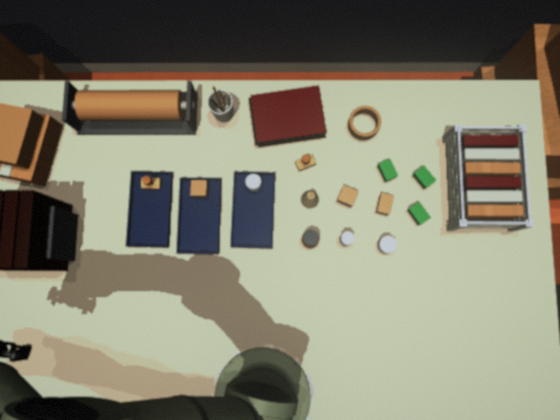

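The scene view shows the square box at (227,263), oblong box at (181,286), wide tin at (152,253), tall tin at (196,228) and stamp at (297,262). The jar is at (231,206) and the twine at (261,233). The three green boxes are look-alikes. From the robot's left, the trays are stamp, box, tin. The next step is to fit poses, with yaw, to the masks from both cameras.

```bash
cat >> h.py <<'E'
from scipy.optimize import minimize
SH=dict(square_box_mid=[('b',.048,.048,0,.044)],oblong_box_mid=[('b',.058,.038,0,.036)],wide_tin_mid=[('c',.052,.052,0,.044)],
 tall_tin_mid=[('c',.04,.04,0,.062)],stamp_mid=[('b',.056,.032,0,.020),('c',.014,.014,.02,.034),('c',.026,.026,.034,.064)],
 jar_mid=[('c',.052,.052,0,.068)],twine_mid=[('k',.056,.024,0,.08)],tray=[('b',.228,.124,0,.022)])
def proj(pic,P):
    f=210/np.tan(np.radians(pic["fovy"])/2); T=np.linalg.inv(pic["pose"])
    q=P@T[:3,:3].T+T[:3,3]; return q[:,:2]/q[:,2:]*f+[pic["cx"],pic["cy"]]
S=4
def sil(pic,parts,x,y,yaw,z=0):
    m=np.zeros((420*S,560*S),np.uint8); c,s=np.cos(yaw),np.sin(yaw)
    for k,a,b,z0,z1 in parts:
        P=[]
        for zz,i in((z0,0),(z1,1)):
            if k=='b': xy=np.array([[1,1],[1,-1],[-1,-1],[-1,1]])*[a/2,b/2]
            else:
                t=np.linspace(0,2*np.pi,32); r=a/2 if (k=='c' or i==0) else b/2
                xy=np.c_[np.cos(t),np.sin(t)]*r
            P.append(np.c_[xy,np.full(len(xy),zz+z)])
        P=np.vstack(P); P[:,:2]=P[:,:2]@np.array([[c,s],[-s,c]])+[x,y]
        u=cv2.convexHull(((proj(pic,P)+.5)*S).astype(np.int32)); cv2.fillConvexPoly(m,u,1)
    return m
def fit(pics,masks,parts,x0,yaws,z=0):
    best=None
    M=[cv2.resize(m.astype(np.uint8),None,fx=S,fy=S,interpolation=cv2.INTER_NEAREST) for m in masks]
    def cost(v):
        c=0
        for p,m in zip(pics,M):
            s=sil(p,parts,v[0]/100,v[1]/100,v[2]*.2,z); c+=1-(s&m).sum()/(s|m).sum()
        return c/len(pics)
    for yw in yaws:
        v0=np.array([x0[0]*100,x0[1]*100,yw*5])
        r=minimize(cost,v0,method="Nelder-Mead",options=dict(initial_simplex=np.vstack([v0]+[v0+d for d in np.eye(3)]),maxiter=70,xatol=.01,fatol=1e-3))
        if best is None or r.fun<best.fun: best=r
    return best.x[0]/100,best.x[1]/100,best.x[2]*.2,best.fun
def mask(pic,n,x0):
    out=None;b=25
    px=proj(pic,np.array([[*x0,.02]]))[0]
    for d in spotter.trace(pic,n):
        ys,xs=np.nonzero(d["region"])
        if len(xs)==0: continue
        e=np.hypot(*(np.array([xs.mean(),ys.mean()])-px))
        if e<b: b=e;out=d["region"]
    return out
E
cat > m.py <<'E'
from h import *
pics=[read_camera(c) for c in("scene","top")]
X=dict(square_box_mid=(.575,-.25),oblong_box_mid=(.557,-.353),wide_tin_mid=(.437,-.36),tall_tin_mid=(.454,-.239),stamp_mid=(.68,-.125),jar_mid=(.455,-.138),twine_mid=(.577,-.14),box_tray=(.521,.193),tin_tray=(.54,.03),stamp_tray=(.54,.344))
for n,x0 in X.items():
    ms=[(p,mask(p,n,x0)) for p in pics]; ms=[a for a in ms if a[1] is not None]
    sh=SH['tray'] if 'tray' in n else SH[n]
    ya=[0] if ('tray' in n or sh[0][0]!='b') else ([-.5,0,.5] if 'square' in n else [-.8,0,.8,1.5])
    print(n,len(ms),np.round(fit([a[0] for a in ms],[a[1] for a in ms],sh,x0,ya),4))
    if 'tray' in n or n in('square_box_mid','wide_tin_mid','stamp_mid'):
        for a in ms: print('   single',np.round(fit([a[0]],[a[1]],sh,x0,ya),4))
E
time python3 m.py
```

```text
square_box_mid 2 [ 0.5759 -0.2457 -0.445   0.0827]
   single [ 0.5758 -0.2461 -0.4211  0.0774]
   single [ 0.5758 -0.2457 -0.4468  0.0818]
oblong_box_mid 2 [ 0.554  -0.3557  2.8705  0.0647]
wide_tin_mid 2 [ 0.4335 -0.3586  0.179   0.1036]
   single [ 0.4337 -0.3587  0.1603  0.0947]
   single [ 0.4321 -0.3593  0.1784  0.1102]
tall_tin_mid 2 [ 0.4475 -0.2402  0.0804  0.1102]
stamp_mid 2 [ 0.6823 -0.1216  1.9942  0.1281]
   single [ 0.683  -0.1213  2.0261  0.1292]
   single [ 0.6821 -0.1229 -1.1684  0.1124]
jar_mid 2 [ 0.4481 -0.1352  0.2101  0.0905]
twine_mid 2 [ 0.5708 -0.1361  0.1145  0.0716]
box_tray 1 [ 0.5192  0.1954 -0.0046  0.0322]
   single [ 0.5192  0.1954 -0.0046  0.0322]
tin_tray 2 [ 0.5376  0.0347 -0.0282  0.0328]
   single [ 0.5377  0.0347 -0.0233  0.0251]
   single [ 0.5373  0.0346 -0.0226  0.0389]
stamp_tray 2 [ 0.5377  0.3454 -0.0096  0.0245]
   single [ 0.5379  0.3461 -0.0149  0.0272]
   single [ 0.5372  0.3452 -0.0116  0.0193]
real	0m48.943s
user	0m25.105s
sys	0m17.782s
```

Request:
servo_tool(
  steps=[
    {"claw":1,"slide":[0.035,-0.019,0],"angular":[0,0,-0.031]},
    {"claw":1,"slide":[0.035,-0.019,0],"angular":[0,0,-0.031]},
    {"claw":1,"slide":[0.035,-0.019,0],"angular":[0,0,-0.031]},
    {"claw":1,"slide":[0.035,-0.019,0],"angular":[0,0,-0.031]},
    {"claw":1,"slide":[0.035,-0.019,0],"angular":[0,0,-0.031]},
  ],
  force=30,
)

```text
time: 2.62
ee_pos: [0.3449, 0.5057, 0.3041]
orientation: [0.841, 0.54, 0.0, -0.0]
force: [0.8, 0.7, -0.3]
grip_width: 0.999
```

Request:
servo_tool(
  steps=[
    {"claw":1,"slide":[0.035,-0.019,0],"angular":[0,0,0]},
    {"claw":1,"slide":[0.035,-0.019,0],"angular":[0,0,0]},
    {"claw":1,"slide":[0.035,-0.019,0],"angular":[0,0,0]},
    {"claw":1,"slide":[0.007,-0.04,-0.004],"angular":[0,0,0]},
    {"claw":1,"slide":[0.007,-0.04,-0.004],"angular":[0,0,0]},
  ],
)

```text
time: 3.03
ee_pos: [0.4637, 0.3684, 0.2952]
orientation: [0.841, 0.541, 0.0, 0.0]
force: [0.9, -0.2, -0.6]
grip_width: 0.999
```

Request:
servo_tool(
  steps=[
    {"claw":1,"slide":[0.007,-0.04,-0.004],"angular":[0,0,0]},
    {"claw":1,"slide":[0.007,-0.04,-0.004],"angular":[0,0,0]},
    {"claw":1,"slide":[0.007,-0.04,-0.004],"angular":[0,0,0]},
    {"claw":1,"slide":[0.007,-0.04,-0.004],"angular":[0,0,0]},
    {"claw":1,"slide":[0.007,-0.04,-0.004],"angular":[0,0,0]},
  ],
)

```text
time: 3.45
ee_pos: [0.4974, 0.168, 0.2759]
orientation: [0.841, 0.541, 0.0, 0.0]
force: [0.5, -0.7, 0.4]
grip_width: 1.001
```

Request:
servo_tool(
  steps=[
    {"claw":1,"slide":[0.007,-0.04,-0.004],"angular":[0,0,0]},
    {"claw":1,"slide":[0.007,-0.04,-0.004],"angular":[0,0,0]},
    {"claw":1,"slide":[0.007,-0.04,-0.004],"angular":[0,0,0]},
    {"claw":1,"slide":[0.007,-0.04,-0.004],"angular":[0,0,0]},
    {"claw":1,"slide":[0.007,-0.04,-0.004],"angular":[0,0,0]},
  ],
)

```text
time: 3.87
ee_pos: [0.5325, -0.0321, 0.2559]
orientation: [0.841, 0.541, 0.0, 0.0]
force: [1.4, 1.0, -0.3]
grip_width: 1.004
```

Request:
servo_tool(
  steps=[
    {"claw":1,"slide":[0.007,-0.04,-0.004],"angular":[0,0,0]},
    {"claw":1,"slide":[0.007,-0.04,-0.004],"angular":[0,0,0]},
    {"claw":1,"slide":[0.007,-0.04,-0.004],"angular":[0,0,0]},
    {"claw":1,"slide":[0.007,-0.04,-0.004],"angular":[0,0,0]},
    {"claw":1,"slide":[0.007,-0.03,-0.004],"angular":[0,0,0]},
  ],
)

```text
time: 4.28
ee_pos: [0.5671, -0.2239, 0.2358]
orientation: [0.842, 0.54, -0.0, 0.0]
force: [0.1, 0.0, 0.0]
grip_width: 1.0
```

Request:
servo_tool(
  steps=[
    {"claw":1,"slide":[0.005,-0.012,-0.02],"angular":[0,0,0]},
    {"claw":1,"slide":[0.004,-0.01,-0.02],"angular":[0,0,0]},
    {"claw":1,"slide":[0,0,-0.03],"angular":[0,0,0]},
    {"claw":1,"slide":[0,0,-0.02],"angular":[0,0,0]},
    {"claw":1,"slide":[0,0,0],"angular":[0,0,0]},
  ],
)

```text
time: 4.7
ee_pos: [0.5748, -0.2416, 0.142]
orientation: [0.841, 0.541, -0.002, -0.002]
force: [-0.5, 0.4, -0.4]
grip_width: 0.997
```

Request:
servo_tool(
  steps=[
    {"claw":1,"slide":[0.001,-0.004,-0.02],"angular":[0,0,0]},
    {"claw":1,"slide":[0,0,-0.02],"angular":[0,0,0]},
    {"claw":1,"slide":[0,0,-0.016],"angular":[0,0,0]},
    {"claw":1,"slide":[0,0,-0.008],"angular":[0,0,0]},
    {"claw":1,"slide":[0,0,0],"angular":[0,0,0]},
  ],
)

```text
time: 5.12
ee_pos: [0.5772, -0.2459, 0.0814]
orientation: [0.841, 0.541, -0.0, -0.001]
force: [-0.4, 0.5, -0.2]
grip_width: 1.001
```

Request:
servo_tool(
  steps=[
    {"claw":0.4,"slide":[0,0,0],"angular":[0,0,0]},
    {"claw":0.4,"slide":[0,0,0],"angular":[0,0,0]},
    {"claw":0.4,"slide":[0,0,0],"angular":[0,0,0]},
    {"claw":0.4,"slide":[0,0,0],"angular":[0,0,0]},
    {"claw":0.4,"slide":[0,0,0],"angular":[0,0,0]},
  ],
)

```text
time: 5.53
ee_pos: [0.578, -0.2463, 0.0832]
orientation: [0.841, 0.541, 0.001, 0.001]
force: [-0.5, 0.7, 8.7]
grip_width: 0.559
```

Request:
servo_tool(
  steps=[
    {"claw":0.3,"slide":[0,0,0],"angular":[0,0,0]},
    {"claw":0.3,"slide":[0,0,0.01],"angular":[0,0,0]},
    {"claw":0.3,"slide":[0,0,0.02],"angular":[0,0,0]},
    {"claw":0.3,"slide":[0,0,0.03],"angular":[0,0,0]},
    {"claw":0.3,"slide":[0,0,0.03],"angular":[0,0,0]},
  ],
)

```text
time: 5.95
ee_pos: [0.577, -0.2461, 0.1735]
orientation: [0.841, 0.541, -0.0, -0.0]
force: [0.7, -0.5, -0.6]
grip_width: 0.559
```

Request:
servo_tool(
  steps=[
    {"claw":0.3,"slide":[0,0,0.03],"angular":[0,0,0]},
    {"claw":0.3,"slide":[0,0,0.02],"angular":[0,0,0]},
    {"claw":0.3,"slide":[0,0,0.01],"angular":[0,0,0]},
    {"claw":0.3,"slide":[0,0,0],"angular":[0,0,0]},
    {"claw":0.3,"slide":[0,0,0],"angular":[0,0,0]},
  ],
)

```text
time: 6.37
ee_pos: [0.5773, -0.246, 0.2318]
orientation: [0.841, 0.541, 0.0, 0.0]
force: [0.6, 1.0, -0.9]
grip_width: 0.555
```

Run:
```python
from h import *
p=read_camera("scene");cv2.imwrite("pics/a1.png",cv2.resize(p["color"][100:320,100:420],None,fx=2,fy=2))
```

```text
(no output)
```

View pics/a1.png

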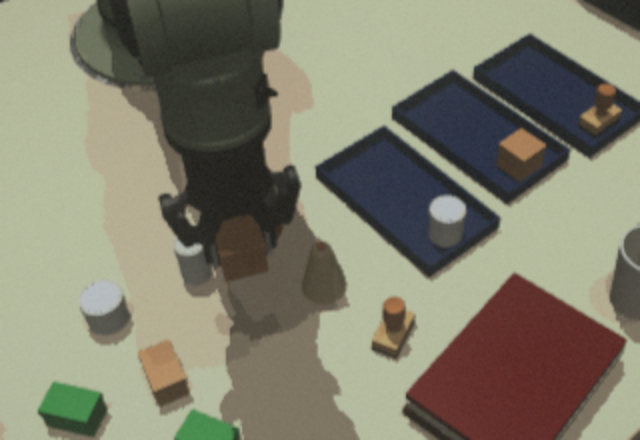

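The square box is held level in the jaws at (240,245) in the crop, and nothing else has moved. I'm carrying it to the box tray.

Request:
servo_tool(
  steps=[
    {"claw":0.3,"slide":[-0.004,0.037,0],"angular":[0,0,0.043]},
    {"claw":0.3,"slide":[-0.004,0.037,0],"angular":[0,0,0.043]},
    {"claw":0.3,"slide":[-0.004,0.037,0],"angular":[0,0,0.043]},
    {"claw":0.3,"slide":[-0.004,0.037,0],"angular":[0,0,0.043]},
    {"claw":0.3,"slide":[-0.004,0.037,0],"angular":[0,0,0.043]},
  ],
)

```text
time: 6.83
ee_pos: [0.5563, -0.0594, 0.2304]
orientation: [0.778, 0.629, -0.001, -0.001]
force: [1.4, 0.7, -0.6]
grip_width: 0.553
```

Request:
servo_tool(
  steps=[
    {"claw":0.3,"slide":[-0.004,0.037,0],"angular":[0,0,0.043]},
    {"claw":0.3,"slide":[-0.004,0.037,0],"angular":[0,0,0.043]},
    {"claw":0.3,"slide":[-0.004,0.037,0],"angular":[0,0,0.043]},
    {"claw":0.3,"slide":[-0.004,0.037,0],"angular":[0,0,0.043]},
    {"claw":0.3,"slide":[-0.004,0.037,0],"angular":[0,0,0.043]},
  ],
)

```text
time: 7.25
ee_pos: [0.5363, 0.1255, 0.2305]
orientation: [0.706, 0.709, -0.001, -0.001]
force: [1.1, -0.1, -1.8]
grip_width: 0.555
```

Request:
servo_tool(
  steps=[
    {"claw":0.3,"slide":[-0.003,0.037,0],"angular":[0,0,0]},
    {"claw":0.3,"slide":[-0.003,0.034,0],"angular":[0,0,0]},
    {"claw":0.3,"slide":[0,0,-0.03],"angular":[0,0,0]},
    {"claw":0.3,"slide":[0,0,-0.03],"angular":[0,0,0]},
    {"claw":0.3,"slide":[0,0,0],"angular":[0,0,0]},
  ],
)

```text
time: 7.67
ee_pos: [0.5286, 0.1945, 0.1662]
orientation: [0.706, 0.708, -0.004, -0.002]
force: [-1.1, -1.5, -2.1]
grip_width: 0.556
```

Request:
servo_tool(
  steps=[
    {"claw":0.3,"slide":[0.002,0,-0.025],"angular":[0,0,0]},
    {"claw":0.3,"slide":[0,0,-0.025],"angular":[0,0,0]},
    {"claw":0.3,"slide":[0,0,-0.015],"angular":[0,0,0]},
    {"claw":0.3,"slide":[0,0,-0.003],"angular":[0,0,0]},
    {"claw":0.3,"slide":[0,0,0],"angular":[0,0,0]},
  ],
)

```text
time: 8.08
ee_pos: [0.5331, 0.1944, 0.1035]
orientation: [0.707, 0.708, -0.001, -0.0]
force: [0.2, 1.0, -0.1]
grip_width: 0.561
```

Request:
servo_tool(
  steps=[
    {"claw":0.3,"slide":[0,0,-0.001],"angular":[0,0,0]},
    {"claw":0.3,"slide":[0,0,-0.001],"angular":[0,0,0]},
    {"claw":0.3,"slide":[0,0,-0.001],"angular":[0,0,0]},
    {"claw":0.3,"slide":[0,0,-0.001],"angular":[0,0,0]},
    {"claw":0.3,"slide":[0,0,0],"angular":[0,0,0]},
  ],
)

```text
time: 8.5
ee_pos: [0.5335, 0.1949, 0.1002]
orientation: [0.706, 0.708, 0.0, 0.0]
force: [-0.3, -0.6, -1.0]
grip_width: 0.558
```

Request:
servo_tool(
  steps=[
    {"claw":0.3,"slide":[0,0,-0.004],"angular":[0,0,0]},
    {"claw":0.3,"slide":[0,0,-0.003],"angular":[0,0,0]},
    {"claw":0.3,"slide":[0,0,-0.002],"angular":[0,0,0]},
    {"claw":0.3,"slide":[0,0,-0.001],"angular":[0,0,0]},
    {"claw":0.3,"slide":[0,0,0],"angular":[0,0,0]},
  ],
)

```text
time: 8.92
ee_pos: [0.5333, 0.1948, 0.0895]
orientation: [0.706, 0.708, -0.0, -0.0]
force: [-0.1, 0.0, -1.2]
grip_width: 0.559
```

Request:
servo_tool(
  steps=[
    {"claw":0.3,"slide":[0,0,-0.001],"angular":[0,0,0]},
    {"claw":0.3,"slide":[0,0,-0.001],"angular":[0,0,0]},
    {"claw":0.3,"slide":[0,0,0],"angular":[0,0,0]},
    {"claw":0.3,"slide":[0,0,0],"angular":[0,0,0]},
    {"claw":0.3,"slide":[0,0,0],"angular":[0,0,0]},
  ],
)

```text
time: 9.33
ee_pos: [0.5334, 0.1949, 0.0879]
orientation: [0.706, 0.708, 0.0, 0.0]
force: [0.2, 0.3, -0.9]
grip_width: 0.556
```

Request:
servo_tool(
  steps=[
    {"claw":0.3,"slide":[0,0,-0.001],"angular":[0,0,0]},
    {"claw":0.3,"slide":[0,0,0],"angular":[0,0,0]},
    {"claw":0.3,"slide":[0,0,0],"angular":[0,0,0]},
    {"claw":0.3,"slide":[0,0,0],"angular":[0,0,0]},
    {"claw":0.3,"slide":[0,0,0],"angular":[0,0,0]},
  ],
)

```text
time: 9.75
ee_pos: [0.5335, 0.1949, 0.0872]
orientation: [0.706, 0.708, 0.0, 0.0]
force: [-1.4, -0.6, 7.1]
grip_width: 0.555
```

Request:
servo_tool(
  steps=[
    {"claw":0.3,"slide":[0,0,-0.001],"angular":[0,0,0]},
    {"claw":0.3,"slide":[0,0,0],"angular":[0,0,0]},
    {"claw":0.3,"slide":[0,0,0],"angular":[0,0,0]},
    {"claw":0.3,"slide":[0,0,0],"angular":[0,0,0]},
    {"claw":0.3,"slide":[0,0,0],"angular":[0,0,0]},
  ],
)

```text
time: 10.17
ee_pos: [0.5335, 0.1949, 0.0871]
orientation: [0.706, 0.708, 0.0, 0.0]
force: [-8.8, -2.4, 28.4]
grip_width: 0.554
```

Request:
servo_tool(
  steps=[
    {"claw":0.3,"slide":[0,0,0.001],"angular":[0,0,0]},
    {"claw":0.72,"slide":[0,0,0],"angular":[0,0,0]},
    {"claw":0.72,"slide":[0,0,0],"angular":[0,0,0]},
    {"claw":0.72,"slide":[0,0,0],"angular":[0,0,0]},
    {"claw":0.72,"slide":[0,0,0],"angular":[0,0,0]},
  ],
)

```text
time: 10.58
ee_pos: [0.5334, 0.1948, 0.0867]
orientation: [0.706, 0.708, -0.0, -0.0]
force: [0.6, -0.3, 0.3]
grip_width: 0.716
```

Request:
servo_tool(
  steps=[
    {"claw":0.72,"slide":[0,0,0.01],"angular":[0,0,0]},
    {"claw":0.72,"slide":[0,0,0.02],"angular":[0,0,0]},
    {"claw":0.72,"slide":[0,0,0.03],"angular":[0,0,0]},
    {"claw":0.72,"slide":[0,0,0.03],"angular":[0,0,0]},
    {"claw":0.66,"slide":[0,0,0.03],"angular":[0,0,0]},
  ],
)

```text
time: 11.0
ee_pos: [0.5332, 0.1948, 0.2088]
orientation: [0.706, 0.708, -0.0, -0.0]
force: [0.7, 0.1, 0.3]
grip_width: 0.663
```

Request:
servo_tool(
  steps=[
    {"claw":0.66,"slide":[0.0015,-0.039,0],"angular":[0,0,-0.027]},
    {"claw":0.66,"slide":[0.0015,-0.039,0],"angular":[0,0,-0.027]},
    {"claw":0.66,"slide":[0.0015,-0.039,0],"angular":[0,0,-0.027]},
    {"claw":0.66,"slide":[0.0015,-0.039,0],"angular":[0,0,-0.027]},
    {"claw":0.66,"slide":[0.0015,-0.039,0],"angular":[0,0,-0.027]},
  ],
)

```text
time: 11.42
ee_pos: [0.5406, -0.0019, 0.2078]
orientation: [0.753, 0.658, 0.0, 0.0]
force: [1.4, -0.3, -0.2]
grip_width: 0.66
```

Request:
servo_tool(
  steps=[
    {"claw":0.66,"slide":[0.0015,-0.039,0],"angular":[0,0,-0.027]},
    {"claw":0.66,"slide":[0.0015,-0.039,0],"angular":[0,0,-0.027]},
    {"claw":0.66,"slide":[0.0015,-0.039,0],"angular":[0,0,-0.027]},
    {"claw":0.66,"slide":[0.0015,-0.039,0],"angular":[0,0,-0.027]},
    {"claw":0.66,"slide":[0.0015,-0.039,0],"angular":[0,0,-0.027]},
  ],
)

```text
time: 11.83
ee_pos: [0.5481, -0.1971, 0.2077]
orientation: [0.796, 0.606, 0.0, 0.0]
force: [0.6, 0.3, 0.9]
grip_width: 0.658
```

Request:
servo_tool(
  steps=[
    {"claw":0.66,"slide":[0.0015,-0.039,0],"angular":[0,0,0]},
    {"claw":0.66,"slide":[0.0015,-0.039,0],"angular":[0,0,0]},
    {"claw":0.66,"slide":[0.0015,-0.039,0],"angular":[0,0,0]},
    {"claw":0.66,"slide":[0.0015,-0.039,0],"angular":[0,0,0]},
    {"claw":0.66,"slide":[0,0,0],"angular":[0,0,0]},
  ],
)

```text
time: 12.25
ee_pos: [0.5522, -0.3594, 0.2076]
orientation: [0.797, 0.603, -0.001, 0.002]
force: [-1.2, -0.7, -0.7]
grip_width: 0.664
```

Request:
servo_tool(
  steps=[
    {"claw":0.66,"slide":[0.001,0.003,-0.025],"angular":[0,0,0]},
    {"claw":0.66,"slide":[0,0,-0.025],"angular":[0,0,0]},
    {"claw":0.66,"slide":[0,0,-0.025],"angular":[0,0,0]},
    {"claw":0.66,"slide":[0,0,0],"angular":[0,0,0]},
    {"claw":0.66,"slide":[0,0,0],"angular":[0,0,0]},
  ],
)

```text
time: 12.67
ee_pos: [0.5551, -0.3479, 0.1319]
orientation: [0.795, 0.606, -0.0, -0.001]
force: [-0.7, -0.4, 1.7]
grip_width: 0.658
```

Run:
```python
from h import *
print(env.observe()["ee_pos"])
a=read_camera("scene");b=read_camera("top")
cv2.imwrite("pics/a2.png",np.hstack([cv2.resize(a["color"][120:360,80:380],None,fx=1.33,fy=1.33),cv2.resize(b["color"][110:290,120:420],(399,319))]))
```

```text
[ 0.55505021 -0.3478994   0.13188767]
```

View pics/a2.png

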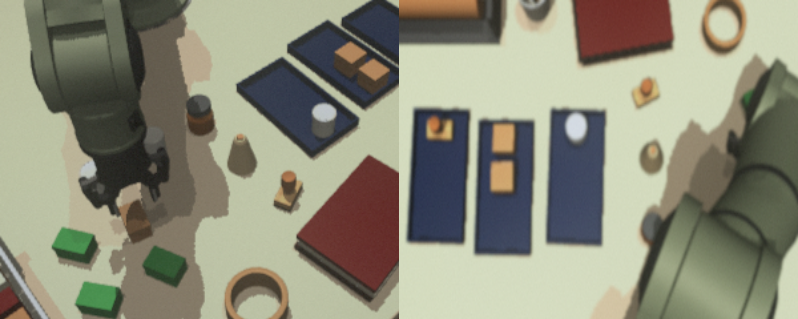

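The square box stands flat in the box tray beside the fixed one (crop 500,177). The gripper sits just above the oblong box and needs an 8 mm shift in -y.

Request:
servo_tool(
  steps=[
    {"claw":0.66,"slide":[-0.001,-0.008,0],"angular":[0,0,0]},
    {"claw":0.66,"slide":[0,0,-0.02],"angular":[0,0,0]},
    {"claw":0.66,"slide":[0,0,-0.025],"angular":[0,0,0]},
    {"claw":0.66,"slide":[0,0,-0.01],"angular":[0,0,0]},
    {"claw":0.66,"slide":[0,0,0],"angular":[0,0,0]},
  ],
)

```text
time: 13.18
ee_pos: [0.5537, -0.3561, 0.0756]
orientation: [0.795, 0.606, -0.001, -0.001]
force: [0.7, 0.7, 0.1]
grip_width: 0.657
```

Request:
servo_tool(
  steps=[
    {"claw":0.25,"slide":[0,0,0],"angular":[0,0,0]},
    {"claw":0.25,"slide":[0,0,0],"angular":[0,0,0]},
    {"claw":0.25,"slide":[0,0,0],"angular":[0,0,0]},
    {"claw":0.25,"slide":[0,0,0],"angular":[0,0,0]},
    {"claw":0.25,"slide":[0,0,0],"angular":[0,0,0]},
  ],
)

```text
time: 13.6
ee_pos: [0.555, -0.3566, 0.0784]
orientation: [0.795, 0.606, 0.0, 0.001]
force: [-1.1, 0.3, 8.3]
grip_width: 0.439
```

Request:
servo_tool(
  steps=[
    {"claw":0.25,"slide":[0,0,0.01],"angular":[0,0,0]},
    {"claw":0.25,"slide":[0,0,0.025],"angular":[0,0,0]},
    {"claw":0.25,"slide":[0,0,0.035],"angular":[0,0,0]},
    {"claw":0.25,"slide":[0,0,0.035],"angular":[0,0,0]},
    {"claw":0.25,"slide":[0,0,0.025],"angular":[0,0,0]},
  ],
)

```text
time: 14.02
ee_pos: [0.5548, -0.3565, 0.2111]
orientation: [0.795, 0.606, 0.001, 0.001]
force: [0.1, -0.7, -0.3]
grip_width: 0.446
```

Request:
servo_tool(
  steps=[
    {"claw":0.25,"slide":[-0.007,0.039,0],"angular":[0,0,0.027]},
    {"claw":0.25,"slide":[-0.007,0.039,0],"angular":[0,0,0.027]},
    {"claw":0.25,"slide":[-0.007,0.039,0],"angular":[0,0,0.027]},
    {"claw":0.25,"slide":[-0.007,0.039,0],"angular":[0,0,0.027]},
    {"claw":0.25,"slide":[-0.007,0.039,0],"angular":[0,0,0.027]},
  ],
)

```text
time: 14.43
ee_pos: [0.5188, -0.1596, 0.2081]
orientation: [0.752, 0.659, 0.0, 0.0]
force: [1.1, 0.1, -0.7]
grip_width: 0.442
```

Request:
servo_tool(
  steps=[
    {"claw":0.25,"slide":[-0.007,0.039,0],"angular":[0,0,0.027]},
    {"claw":0.25,"slide":[-0.007,0.039,0],"angular":[0,0,0.027]},
    {"claw":0.25,"slide":[-0.007,0.039,0],"angular":[0,0,0.027]},
    {"claw":0.25,"slide":[-0.007,0.039,0],"angular":[0,0,0.027]},
    {"claw":0.25,"slide":[-0.007,0.039,0],"angular":[0,0,0.027]},
  ],
)

```text
time: 14.85
ee_pos: [0.4838, 0.0356, 0.208]
orientation: [0.706, 0.708, 0.001, 0.0]
force: [1.8, 0.1, 0.2]
grip_width: 0.441
```

Request:
servo_tool(
  steps=[
    {"claw":0.25,"slide":[-0.007,0.039,0],"angular":[0,0,0]},
    {"claw":0.25,"slide":[-0.007,0.039,0],"angular":[0,0,0]},
    {"claw":0.25,"slide":[-0.007,0.039,0],"angular":[0,0,0]},
    {"claw":0.25,"slide":[-0.005,0.035,0],"angular":[0,0,0]},
    {"claw":0.25,"slide":[0,0,0],"angular":[0,0,0]},
  ],
)

```text
time: 15.27
ee_pos: [0.457, 0.193, 0.208]
orientation: [0.704, 0.711, 0.002, -0.001]
force: [-1.1, 0.7, -0.4]
grip_width: 0.443
```

Request:
servo_tool(
  steps=[
    {"claw":0.25,"slide":[0,0,-0.025],"angular":[0,0,0]},
    {"claw":0.25,"slide":[0,0,-0.025],"angular":[0,0,0]},
    {"claw":0.25,"slide":[0,0,-0.02],"angular":[0,0,0]},
    {"claw":0.25,"slide":[0,0,0],"angular":[0,0,0]},
    {"claw":0.25,"slide":[0,0,0],"angular":[0,0,0]},
  ],
)

```text
time: 15.68
ee_pos: [0.4583, 0.1857, 0.1373]
orientation: [0.706, 0.708, -0.0, -0.0]
force: [-0.1, -0.3, 0.0]
grip_width: 0.442
```

Request:
servo_tool(
  steps=[
    {"claw":0.25,"slide":[0,0.009,-0.01],"angular":[0,0,0]},
    {"claw":0.25,"slide":[0,0,-0.02],"angular":[0,0,0]},
    {"claw":0.25,"slide":[0,0,-0.015],"angular":[0,0,0]},
    {"claw":0.25,"slide":[0,0,-0.005],"angular":[0,0,0]},
    {"claw":0.25,"slide":[0,0,0],"angular":[0,0,0]},
  ],
)

```text
time: 16.1
ee_pos: [0.4584, 0.1953, 0.0867]
orientation: [0.706, 0.708, -0.0, -0.0]
force: [-0.4, 0.3, -1.0]
grip_width: 0.443
```

Request:
servo_tool(
  steps=[
    {"claw":0.25,"slide":[0,0,-0.001],"angular":[0,0,0]},
    {"claw":0.25,"slide":[0,0,-0.001],"angular":[0,0,0]},
    {"claw":0.25,"slide":[0,0,0],"angular":[0,0,0]},
    {"claw":0.25,"slide":[0,0,0],"angular":[0,0,0]},
    {"claw":0.25,"slide":[0,0,0],"angular":[0,0,0]},
  ],
)

```text
time: 16.52
ee_pos: [0.4586, 0.1949, 0.0853]
orientation: [0.706, 0.708, 0.0, 0.0]
force: [-0.1, 0.5, -0.4]
grip_width: 0.441
```

Request:
servo_tool(
  steps=[
    {"claw":0.25,"slide":[0,0,-0.001],"angular":[0,0,0]},
    {"claw":0.25,"slide":[0,0,-0.001],"angular":[0,0,0]},
    {"claw":0.25,"slide":[0,0,0],"angular":[0,0,0]},
    {"claw":0.25,"slide":[0,0,0],"angular":[0,0,0]},
    {"claw":0.25,"slide":[0,0,0],"angular":[0,0,0]},
  ],
)

```text
time: 16.93
ee_pos: [0.4584, 0.1948, 0.0828]
orientation: [0.706, 0.708, -0.0, 0.0]
force: [0.3, -0.4, -0.3]
grip_width: 0.439
```

Request:
servo_tool(
  steps=[
    {"claw":0.25,"slide":[0,0,-0.001],"angular":[0,0,0]},
    {"claw":0.25,"slide":[0,0,0],"angular":[0,0,0]},
    {"claw":0.25,"slide":[0,0,0],"angular":[0,0,0]},
    {"claw":0.25,"slide":[0,0,0],"angular":[0,0,0]},
    {"claw":0.25,"slide":[0,0,0],"angular":[0,0,0]},
  ],
)

```text
time: 17.35
ee_pos: [0.4585, 0.1949, 0.0822]
orientation: [0.706, 0.708, 0.0, 0.0]
force: [-3.2, -0.7, 10.4]
grip_width: 0.436
```

Request:
servo_tool(
  steps=[
    {"claw":0.6,"slide":[0,0,0],"angular":[0,0,0]},
    {"claw":0.6,"slide":[0,0,0],"angular":[0,0,0]},
    {"claw":0.6,"slide":[0,0,0],"angular":[0,0,0]},
    {"claw":0.6,"slide":[0,0,0],"angular":[0,0,0]},
    {"claw":0.6,"slide":[0,0,0.005],"angular":[0,0,0]},
  ],
)

```text
time: 17.77
ee_pos: [0.4581, 0.1947, 0.0864]
orientation: [0.706, 0.708, -0.001, -0.0]
force: [-0.1, -0.5, 0.0]
grip_width: 0.601
```

Request:
servo_tool(
  steps=[
    {"claw":0.6,"slide":[0,0,0.015],"angular":[0,0,0]},
    {"claw":0.6,"slide":[0,0,0.02],"angular":[0,0,0]},
    {"claw":0.6,"slide":[0,0,0.03],"angular":[0,0,0]},
    {"claw":0.6,"slide":[0,0,0.03],"angular":[0,0,0]},
    {"claw":0.85,"slide":[0,0,0.03],"angular":[0,0,0]},
  ],
)

```text
time: 18.18
ee_pos: [0.4581, 0.1947, 0.2135]
orientation: [0.706, 0.708, -0.0, -0.0]
force: [0.5, 0.7, 0.5]
grip_width: 0.725
```

Request:
servo_tool(
  steps=[
    {"claw":0.85,"slide":[-0.0018,-0.0395,0],"angular":[0,0,0]},
    {"claw":0.85,"slide":[-0.0018,-0.0395,0],"angular":[0,0,0]},
    {"claw":0.85,"slide":[-0.0018,-0.0395,0],"angular":[0,0,0]},
    {"claw":0.85,"slide":[-0.0018,-0.0395,0],"angular":[0,0,0]},
    {"claw":0.85,"slide":[-0.0018,-0.0395,0],"angular":[0,0,0]},
  ],
)

```text
time: 18.6
ee_pos: [0.4489, -0.0043, 0.2124]
orientation: [0.706, 0.708, 0.0, 0.0]
force: [1.4, -0.7, 0.5]
grip_width: 0.845
```

Request:
servo_tool(
  steps=[
    {"claw":0.85,"slide":[-0.0018,-0.0395,0],"angular":[0,0,0]},
    {"claw":0.85,"slide":[-0.0018,-0.0395,0],"angular":[0,0,0]},
    {"claw":0.85,"slide":[-0.0018,-0.0395,0],"angular":[0,0,0]},
    {"claw":0.85,"slide":[-0.0018,-0.0395,0],"angular":[0,0,0]},
    {"claw":0.85,"slide":[-0.0018,-0.0395,0],"angular":[0,0,0]},
  ],
)

```text
time: 19.02
ee_pos: [0.4398, -0.2021, 0.2124]
orientation: [0.706, 0.708, 0.0, 0.0]
force: [1.4, 0.6, -0.0]
grip_width: 0.851
```

Request:
servo_tool(
  steps=[
    {"claw":0.85,"slide":[-0.0018,-0.0395,0],"angular":[0,0,0]},
    {"claw":0.85,"slide":[-0.0018,-0.0395,0],"angular":[0,0,0]},
    {"claw":0.85,"slide":[-0.0018,-0.0395,0],"angular":[0,0,0]},
    {"claw":0.85,"slide":[-0.0018,-0.0395,0],"angular":[0,0,0]},
    {"claw":0.85,"slide":[0,0,0],"angular":[0,0,0]},
  ],
)

```text
time: 19.43
ee_pos: [0.431, -0.3655, 0.2123]
orientation: [0.709, 0.705, -0.001, 0.001]
force: [-1.1, -0.5, -0.4]
grip_width: 0.848
```

Request:
servo_tool(
  steps=[
    {"claw":0.85,"slide":[0,0,-0.02],"angular":[0,0,0]},
    {"claw":0.85,"slide":[0,0,-0.025],"angular":[0,0,0]},
    {"claw":0.85,"slide":[0,0,-0.025],"angular":[0,0,0]},
    {"claw":0.85,"slide":[0,0,0],"angular":[0,0,0]},
    {"claw":0.85,"slide":[0,0,0],"angular":[0,0,0]},
  ],
)

```text
time: 19.85
ee_pos: [0.4328, -0.3578, 0.1417]
orientation: [0.706, 0.708, -0.0, -0.001]
force: [0.3, -0.1, -0.2]
grip_width: 0.853
```

Request:
servo_tool(
  steps=[
    {"claw":0.85,"slide":[0.001,-0.001,-0.02],"angular":[0,0,0]},
    {"claw":0.85,"slide":[0,0,-0.02],"angular":[0,0,0]},
    {"claw":0.85,"slide":[0,0,-0.014],"angular":[0,0,0]},
    {"claw":0.85,"slide":[0,0,-0.008],"angular":[0,0,0]},
    {"claw":0.85,"slide":[0,0,0],"angular":[0,0,0]},
  ],
)

```text
time: 20.27
ee_pos: [0.4343, -0.3591, 0.08]
orientation: [0.706, 0.708, -0.0, -0.0]
force: [-0.6, 0.5, 0.2]
grip_width: 0.853
```

Request:
servo_tool(
  steps=[
    {"claw":0.3,"slide":[0,0,0],"angular":[0,0,0]},
    {"claw":0.3,"slide":[0,0,0],"angular":[0,0,0]},
    {"claw":0.3,"slide":[0,0,0],"angular":[0,0,0]},
    {"claw":0.3,"slide":[0,0,0],"angular":[0,0,0]},
    {"claw":0.3,"slide":[0,0,0],"angular":[0,0,0]},
  ],
  force=40,
)

```text
time: 20.68
ee_pos: [0.4347, -0.3595, 0.0815]
orientation: [0.706, 0.708, 0.0, 0.001]
force: [-1.1, 0.6, 7.4]
grip_width: 0.6
```

Request:
servo_tool(
  steps=[
    {"claw":0.3,"slide":[0,0,0],"angular":[0,0,0]},
    {"claw":0.3,"slide":[0,0,0.005],"angular":[0,0,0]},
    {"claw":0.3,"slide":[0,0,0.01],"angular":[0,0,0]},
    {"claw":0.3,"slide":[0,0,0.02],"angular":[0,0,0]},
    {"claw":0.3,"slide":[0,0,0.03],"angular":[0,0,0]},
  ],
)

```text
time: 21.1
ee_pos: [0.4336, -0.3586, 0.1452]
orientation: [0.706, 0.708, -0.0, -0.001]
force: [0.2, -0.1, -2.0]
grip_width: 0.598
```

Request:
servo_tool(
  steps=[
    {"claw":0.3,"slide":[0,0,0.03],"angular":[0,0,0]},
    {"claw":0.3,"slide":[0,0,0.025],"angular":[0,0,0]},
    {"claw":0.3,"slide":[0,0,0.01],"angular":[0,0,0]},
    {"claw":0.3,"slide":[0,0,0],"angular":[0,0,0]},
    {"claw":0.3,"slide":[0,0,0],"angular":[0,0,0]},
  ],
)

```text
time: 21.52
ee_pos: [0.4342, -0.3591, 0.2103]
orientation: [0.706, 0.708, 0.0, 0.0]
force: [-0.2, -0.7, -1.7]
grip_width: 0.597
```

Run:
```python
from h import *
print(env.observe()["ee_pos"])
a=read_camera("scene");b=read_camera("top")
cv2.imwrite("pics/a3.png",np.hstack([cv2.resize(a["color"][120:360,80:380],None,fx=1.33,fy=1.33),cv2.resize(b["color"][110:290,120:420],(399,319))]))
```

```text
[ 0.4342072  -0.35907205  0.21033078]
```

View pics/a3.png

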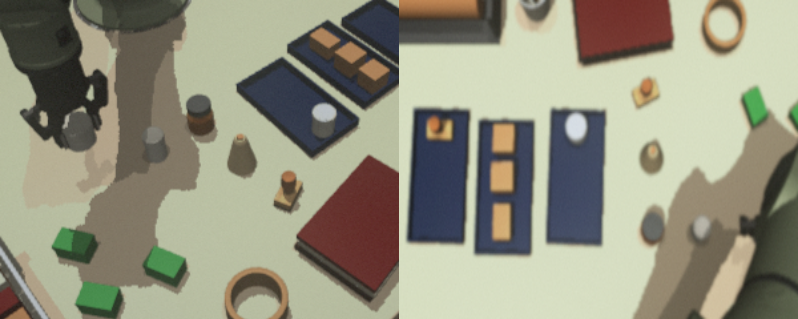

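Both boxes stand flat in the box tray (right crop, 500,177 and 502,222). The wide tin is held level, and the jar, twine, tall tin and stamp haven't moved. The wide tin goes to the tin tray now.

Request:
servo_tool(
  steps=[
    {"claw":0.3,"slide":[0.0105,0.0358,0],"angular":[0,0,0]},
    {"claw":0.3,"slide":[0.0105,0.0358,0],"angular":[0,0,0]},
    {"claw":0.3,"slide":[0.0105,0.0358,0],"angular":[0,0,0]},
    {"claw":0.3,"slide":[0.0105,0.0358,0],"angular":[0,0,0]},
    {"claw":0.3,"slide":[0.0105,0.0358,0],"angular":[0,0,0]},
  ],
)

```text
time: 22.03
ee_pos: [0.4864, -0.1783, 0.2087]
orientation: [0.706, 0.708, -0.001, -0.001]
force: [1.1, -0.0, -0.9]
grip_width: 0.597
```

Request:
servo_tool(
  steps=[
    {"claw":0.3,"slide":[0.0105,0.0358,0],"angular":[0,0,0]},
    {"claw":0.3,"slide":[0.0105,0.0358,0],"angular":[0,0,0]},
    {"claw":0.3,"slide":[0.0105,0.0358,0],"angular":[0,0,0]},
    {"claw":0.3,"slide":[0.0105,0.0358,0],"angular":[0,0,0]},
    {"claw":0.3,"slide":[0.0105,0.0358,0],"angular":[0,0,0]},
  ],
)

```text
time: 22.45
ee_pos: [0.5389, 0.0007, 0.2087]
orientation: [0.706, 0.708, -0.001, -0.001]
force: [0.7, -0.5, -0.8]
grip_width: 0.599
```

Request:
servo_tool(
  steps=[
    {"claw":0.3,"slide":[0.0105,0.0358,0],"angular":[0,0,0]},
    {"claw":0.3,"slide":[0,0,0],"angular":[0,0,0]},
    {"claw":0.3,"slide":[0,0,-0.02],"angular":[0,0,0]},
    {"claw":0.3,"slide":[0,0,-0.025],"angular":[0,0,0]},
    {"claw":0.3,"slide":[0,0,-0.015],"angular":[0,0,0]},
  ],
)

```text
time: 22.87
ee_pos: [0.5485, 0.0346, 0.147]
orientation: [0.706, 0.708, -0.001, -0.001]
force: [0.1, 0.5, -1.3]
grip_width: 0.599
```

Request:
servo_tool(
  steps=[
    {"claw":0.3,"slide":[0,0,-0.015],"angular":[0,0,0]},
    {"claw":0.3,"slide":[0,0,0],"angular":[0,0,0]},
    {"claw":0.3,"slide":[0,0,0],"angular":[0,0,0]},
    {"claw":0.3,"slide":[0,0,0],"angular":[0,0,0]},
    {"claw":0.3,"slide":[0,0,0],"angular":[0,0,0]},
  ],
)

```text
time: 23.28
ee_pos: [0.55, 0.0346, 0.1356]
orientation: [0.706, 0.708, 0.0, 0.0]
force: [0.2, -0.1, -1.0]
grip_width: 0.594
```

Request:
servo_tool(
  steps=[
    {"claw":0.3,"slide":[0,0,-0.02],"angular":[0,0,0]},
    {"claw":0.3,"slide":[0,0,-0.018],"angular":[0,0,0]},
    {"claw":0.3,"slide":[0,0,-0.007],"angular":[0,0,0]},
    {"claw":0.3,"slide":[0,0,-0.002],"angular":[0,0,0]},
    {"claw":0.3,"slide":[0,0,0],"angular":[0,0,0]},
  ],
)

```text
time: 23.7
ee_pos: [0.5498, 0.0347, 0.0882]
orientation: [0.706, 0.708, -0.0, -0.0]
force: [0.2, -0.7, -0.7]
grip_width: 0.599
```

Request:
servo_tool(
  steps=[
    {"claw":0.3,"slide":[0,0,-0.001],"angular":[0,0,0]},
    {"claw":0.3,"slide":[0,0,-0.001],"angular":[0,0,0]},
    {"claw":0.3,"slide":[0,0,0],"angular":[0,0,0]},
    {"claw":0.3,"slide":[0,0,0],"angular":[0,0,0]},
    {"claw":0.3,"slide":[0,0,0],"angular":[0,0,0]},
  ],
)

```text
time: 24.12
ee_pos: [0.5498, 0.0347, 0.0862]
orientation: [0.706, 0.708, 0.0, 0.0]
force: [0.3, 1.0, -1.7]
grip_width: 0.597
```

Request:
servo_tool(
  steps=[
    {"claw":0.3,"slide":[0,0,-0.001],"angular":[0,0,0]},
    {"claw":0.3,"slide":[0,0,0],"angular":[0,0,0]},
    {"claw":0.3,"slide":[0,0,0],"angular":[0,0,0]},
    {"claw":0.3,"slide":[0,0,0],"angular":[0,0,0]},
    {"claw":0.3,"slide":[0,0,0],"angular":[0,0,0]},
  ],
)

```text
time: 24.53
ee_pos: [0.5499, 0.0347, 0.0855]
orientation: [0.706, 0.708, 0.0, 0.0]
force: [-3.6, -0.6, 12.7]
grip_width: 0.596
```

Request:
servo_tool(
  steps=[
    {"claw":0.75,"slide":[0,0,0],"angular":[0,0,0]},
    {"claw":0.75,"slide":[0,0,0],"angular":[0,0,0]},
    {"claw":0.75,"slide":[0,0,0],"angular":[0,0,0]},
    {"claw":0.75,"slide":[0,0,0],"angular":[0,0,0]},
    {"claw":0.75,"slide":[0,0,0.005],"angular":[0,0,0]},
  ],
)

```text
time: 24.95
ee_pos: [0.5493, 0.0347, 0.0893]
orientation: [0.706, 0.708, -0.0, -0.0]
force: [-0.5, 0.9, -0.1]
grip_width: 0.753
```

Request:
servo_tool(
  steps=[
    {"claw":0.75,"slide":[0,0,0.015],"angular":[0,0,0]},
    {"claw":0.75,"slide":[0,0,0.02],"angular":[0,0,0]},
    {"claw":0.75,"slide":[0,0,0.03],"angular":[0,0,0]},
    {"claw":0.75,"slide":[0,0,0.03],"angular":[0,0,0]},
    {"claw":0.75,"slide":[0,0,0.02],"angular":[0,0,0]},
  ],
)

```text
time: 25.37
ee_pos: [0.5501, 0.0346, 0.2077]
orientation: [0.706, 0.708, 0.001, 0.001]
force: [0.4, -0.1, 0.8]
grip_width: 0.75
```

Request:
servo_tool(
  steps=[
    {"claw":0.75,"slide":[-0.0128,-0.0344,0],"angular":[0,0,0]},
    {"claw":0.75,"slide":[-0.0128,-0.0344,0],"angular":[0,0,0]},
    {"claw":0.75,"slide":[-0.0128,-0.0344,0],"angular":[0,0,0]},
    {"claw":0.75,"slide":[-0.0128,-0.0344,0],"angular":[0,0,0]},
    {"claw":0.75,"slide":[-0.0128,-0.0344,0],"angular":[0,0,0]},
  ],
)

```text
time: 25.78
ee_pos: [0.4848, -0.1387, 0.2054]
orientation: [0.706, 0.708, 0.0, 0.0]
force: [1.7, -0.6, 0.9]
grip_width: 0.751
```

Request:
servo_tool(
  steps=[
    {"claw":0.75,"slide":[-0.0128,-0.0344,0],"angular":[0,0,0]},
    {"claw":0.75,"slide":[-0.0128,-0.0344,0],"angular":[0,0,0]},
    {"claw":0.75,"slide":[-0.0128,-0.0344,0],"angular":[0,0,0]},
    {"claw":0.75,"slide":[0,0,0],"angular":[0,0,0]},
    {"claw":0.75,"slide":[0,0,-0.02],"angular":[0,0,0]},
  ],
)

```text
time: 26.2
ee_pos: [0.4475, -0.2434, 0.1875]
orientation: [0.708, 0.706, 0.001, 0.002]
force: [1.9, 0.8, 0.7]
grip_width: 0.75
```

Request:
servo_tool(
  steps=[
    {"claw":0.75,"slide":[0,0,-0.02],"angular":[0,0,0]},
    {"claw":0.75,"slide":[0,0,-0.015],"angular":[0,0,0]},
    {"claw":0.75,"slide":[0,0,0],"angular":[0,0,0]},
    {"claw":0.75,"slide":[0,0,0],"angular":[0,0,0]},
    {"claw":0.75,"slide":[0,0,0],"angular":[0,0,0]},
  ],
)

```text
time: 26.62
ee_pos: [0.4476, -0.2406, 0.1508]
orientation: [0.706, 0.708, 0.0, 0.0]
force: [-1.1, -0.3, -0.9]
grip_width: 0.744
```

Aligned over the tall tin. I'll descend to z ≈ 0.09 and grip.

Request:
servo_tool(
  steps=[
    {"claw":0.75,"slide":[0,0,-0.02],"angular":[0,0,0]},
    {"claw":0.75,"slide":[0,0,-0.02],"angular":[0,0,0]},
    {"claw":0.75,"slide":[0,0,-0.014],"angular":[0,0,0]},
    {"claw":0.75,"slide":[0,0,-0.007],"angular":[0,0,0]},
    {"claw":0.75,"slide":[0,0,0],"angular":[0,0,0]},
  ],
)

```text
time: 27.03
ee_pos: [0.4473, -0.2404, 0.0886]
orientation: [0.706, 0.708, -0.0, -0.0]
force: [0.1, -0.1, -0.6]
grip_width: 0.753
```

Request:
servo_tool(
  steps=[
    {"claw":0.25,"slide":[0,0,0],"angular":[0,0,0]},
    {"claw":0.25,"slide":[0,0,0],"angular":[0,0,0]},
    {"claw":0.25,"slide":[0,0,0],"angular":[0,0,0]},
    {"claw":0.25,"slide":[0,0,0],"angular":[0,0,0]},
    {"claw":0.25,"slide":[0,0,0],"angular":[0,0,0]},
  ],
)

```text
time: 27.45
ee_pos: [0.4478, -0.2407, 0.0902]
orientation: [0.706, 0.708, 0.0, 0.001]
force: [-1.2, 0.3, 6.4]
grip_width: 0.46
```

Request:
servo_tool(
  steps=[
    {"claw":0.25,"slide":[0,0,0],"angular":[0,0,0]},
    {"claw":0.25,"slide":[0,0,0.005],"angular":[0,0,0]},
    {"claw":0.25,"slide":[0,0,0.01],"angular":[0,0,0]},
    {"claw":0.25,"slide":[0,0,0.02],"angular":[0,0,0]},
    {"claw":0.25,"slide":[0,0,0.03],"angular":[0,0,0]},
  ],
)

```text
time: 27.87
ee_pos: [0.4466, -0.2401, 0.1543]
orientation: [0.706, 0.708, -0.0, -0.001]
force: [0.3, 0.4, -1.2]
grip_width: 0.463
```

Request:
servo_tool(
  steps=[
    {"claw":0.25,"slide":[0,0,0.03],"angular":[0,0,0]},
    {"claw":0.25,"slide":[0,0,0.025],"angular":[0,0,0]},
    {"claw":0.25,"slide":[0,0,0.01],"angular":[0,0,0]},
    {"claw":0.25,"slide":[0,0,0],"angular":[0,0,0]},
    {"claw":0.25,"slide":[0,0,0],"angular":[0,0,0]},
  ],
)

```text
time: 28.28
ee_pos: [0.4473, -0.2405, 0.2194]
orientation: [0.706, 0.708, 0.0, 0.001]
force: [-0.5, 0.9, -1.5]
grip_width: 0.457
```

Request:
servo_tool(
  steps=[
    {"claw":0.25,"slide":[0.0045,0.0346,0],"angular":[0,0,0]},
    {"claw":0.25,"slide":[0.0045,0.0346,0],"angular":[0,0,0]},
    {"claw":0.25,"slide":[0.0045,0.0346,0],"angular":[0,0,0]},
    {"claw":0.25,"slide":[0.0045,0.0346,0],"angular":[0,0,0]},
    {"claw":0.25,"slide":[0.0045,0.0346,0],"angular":[0,0,0]},
  ],
)

```text
time: 28.7
ee_pos: [0.4691, -0.0659, 0.2177]
orientation: [0.706, 0.708, -0.001, -0.001]
force: [0.6, 0.3, -0.7]
grip_width: 0.462
```

Request:
servo_tool(
  steps=[
    {"claw":0.25,"slide":[0.0045,0.0346,0],"angular":[0,0,0]},
    {"claw":0.25,"slide":[0.0045,0.0346,0],"angular":[0,0,0]},
    {"claw":0.25,"slide":[0.0045,0.0346,0],"angular":[0,0,0]},
    {"claw":0.25,"slide":[0,0,0],"angular":[0,0,0]},
    {"claw":0.25,"slide":[0,0,-0.02],"angular":[0,0,0]},
  ],
)

```text
time: 29.12
ee_pos: [0.4842, 0.0385, 0.1998]
orientation: [0.705, 0.709, 0.001, 0.001]
force: [1.2, -0.2, -1.1]
grip_width: 0.453
```

Request:
servo_tool(
  steps=[
    {"claw":0.25,"slide":[0,0,-0.025],"angular":[0,0,0]},
    {"claw":0.25,"slide":[0,0,-0.025],"angular":[0,0,0]},
    {"claw":0.25,"slide":[0,0,-0.01],"angular":[0,0,0]},
    {"claw":0.25,"slide":[0,0,0],"angular":[0,0,0]},
    {"claw":0.25,"slide":[0,0,0],"angular":[0,0,0]},
  ],
)

```text
time: 29.53
ee_pos: [0.483, 0.0361, 0.1387]
orientation: [0.706, 0.708, -0.001, -0.0]
force: [0.0, 0.0, -0.3]
grip_width: 0.461
```

Request:
servo_tool(
  steps=[
    {"claw":0.25,"slide":[0,0,-0.018],"angular":[0,0,0]},
    {"claw":0.25,"slide":[0,0,-0.015],"angular":[0,0,0]},
    {"claw":0.25,"slide":[0,0,-0.006],"angular":[0,0,0]},
    {"claw":0.25,"slide":[0,0,-0.002],"angular":[0,0,0]},
    {"claw":0.25,"slide":[0,0,0],"angular":[0,0,0]},
  ],
)

```text
time: 29.95
ee_pos: [0.4835, 0.0362, 0.0984]
orientation: [0.706, 0.708, 0.0, 0.0]
force: [-0.2, -0.1, -1.1]
grip_width: 0.456
```

Request:
servo_tool(
  steps=[
    {"claw":0.25,"slide":[0,0,-0.001],"angular":[0,0,0]},
    {"claw":0.25,"slide":[0,0,-0.001],"angular":[0,0,0]},
    {"claw":0.25,"slide":[0,0,0],"angular":[0,0,0]},
    {"claw":0.25,"slide":[0,0,0],"angular":[0,0,0]},
    {"claw":0.25,"slide":[0,0,0],"angular":[0,0,0]},
  ],
)

```text
time: 30.37
ee_pos: [0.4834, 0.0363, 0.0961]
orientation: [0.706, 0.708, 0.0, 0.0]
force: [0.1, -0.1, -1.1]
grip_width: 0.458
```

Request:
servo_tool(
  steps=[
    {"claw":0.25,"slide":[0,0,-0.001],"angular":[0,0,0]},
    {"claw":0.25,"slide":[0,0,0],"angular":[0,0,0]},
    {"claw":0.25,"slide":[0,0,0],"angular":[0,0,0]},
    {"claw":0.25,"slide":[0,0,0],"angular":[0,0,0]},
    {"claw":0.25,"slide":[0,0,0],"angular":[0,0,0]},
  ],
)

```text
time: 30.78
ee_pos: [0.4833, 0.0363, 0.0949]
orientation: [0.706, 0.708, -0.0, 0.0]
force: [0.1, 0.2, -0.3]
grip_width: 0.458
```

Request:
servo_tool(
  steps=[
    {"claw":0.25,"slide":[0,0,-0.001],"angular":[0,0,0]},
    {"claw":0.25,"slide":[0,0,0],"angular":[0,0,0]},
    {"claw":0.25,"slide":[0,0,0],"angular":[0,0,0]},
    {"claw":0.25,"slide":[0,0,0],"angular":[0,0,0]},
    {"claw":0.25,"slide":[0,0,0],"angular":[0,0,0]},
  ],
)

```text
time: 31.2
ee_pos: [0.4834, 0.0363, 0.0941]
orientation: [0.706, 0.708, 0.0, 0.0]
force: [-2.5, 0.1, 7.6]
grip_width: 0.457
```

Request:
servo_tool(
  steps=[
    {"claw":0.62,"slide":[0,0,0],"angular":[0,0,0]},
    {"claw":0.62,"slide":[0,0,0],"angular":[0,0,0]},
    {"claw":0.62,"slide":[0,0,0],"angular":[0,0,0]},
    {"claw":0.62,"slide":[0,0,0],"angular":[0,0,0]},
    {"claw":0.62,"slide":[0,0,0.005],"angular":[0,0,0]},
  ],
)

```text
time: 31.62
ee_pos: [0.483, 0.0363, 0.0984]
orientation: [0.706, 0.708, -0.0, -0.0]
force: [-0.8, -0.7, -0.1]
grip_width: 0.621
```

Request:
servo_tool(
  steps=[
    {"claw":0.62,"slide":[0,0,0.015],"angular":[0,0,0]},
    {"claw":0.62,"slide":[0,0,0.02],"angular":[0,0,0]},
    {"claw":0.62,"slide":[0,0,0.03],"angular":[0,0,0]},
    {"claw":0.62,"slide":[0,0,0.03],"angular":[0,0,0]},
    {"claw":0.62,"slide":[0,0,0.02],"angular":[0,0,0]},
  ],
)

```text
time: 32.03
ee_pos: [0.4836, 0.0362, 0.2166]
orientation: [0.706, 0.708, 0.001, 0.001]
force: [0.1, 0.4, -0.0]
grip_width: 0.622
```

Request:
servo_tool(
  steps=[
    {"claw":0.58,"slide":[0.0284,-0.0226,0],"angular":[0,0,0.06]},
    {"claw":0.58,"slide":[0.0284,-0.0226,0],"angular":[0,0,0.06]},
    {"claw":0.58,"slide":[0.0284,-0.0226,0],"angular":[0,0,0.06]},
    {"claw":0.58,"slide":[0.0284,-0.0226,0],"angular":[0,0,0.06]},
    {"claw":0.58,"slide":[0.0284,-0.0226,0],"angular":[0,0,0.06]},
  ],
)

```text
time: 32.45
ee_pos: [0.6264, -0.0781, 0.2144]
orientation: [0.591, 0.806, 0.0, 0.0]
force: [-0.4, 1.0, 0.3]
grip_width: 0.581
```

Request:
servo_tool(
  steps=[
    {"claw":0.58,"slide":[0.0284,-0.0226,0],"angular":[0,0,0.06]},
    {"claw":0.58,"slide":[0.0284,-0.0226,0],"angular":[0,0,0.06]},
    {"claw":0.58,"slide":[0,0,-0.01],"angular":[0,0,0]},
    {"claw":0.58,"slide":[0,0,-0.02],"angular":[0,0,0]},
    {"claw":0.58,"slide":[0,0,-0.02],"angular":[0,0,0]},
  ],
)

```text
time: 32.87
ee_pos: [0.6823, -0.1225, 0.1637]
orientation: [0.544, 0.839, 0.0, 0.0]
force: [-0.6, 0.2, -1.0]
grip_width: 0.575
```

Request:
servo_tool(
  steps=[
    {"claw":0.58,"slide":[0,0,-0.005],"angular":[0,0,0]},
    {"claw":0.58,"slide":[0,0,0],"angular":[0,0,0]},
    {"claw":0.58,"slide":[0,0,0],"angular":[0,0,0]},
    {"claw":0.58,"slide":[0,0,0],"angular":[0,0,0]},
    {"claw":0.58,"slide":[0,0,0],"angular":[0,0,0]},
  ],
)

```text
time: 33.28
ee_pos: [0.6826, -0.1219, 0.1603]
orientation: [0.543, 0.84, 0.0, 0.001]
force: [0.1, 0.2, -0.2]
grip_width: 0.58
```

Run:
```python
from h import *
a=read_camera("scene");b=read_camera("top")
cv2.imwrite("pics/a4.png",np.hstack([cv2.resize(a["color"][120:360,140:440],None,fx=1.33,fy=1.33),cv2.resize(b["color"][110:290,120:420],(399,319))]))
```

```text
(no output)
```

View pics/a4.png

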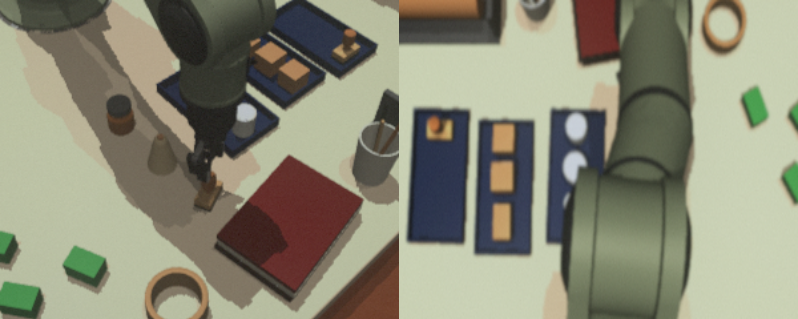

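The gripper is right above the stamp (left crop, 208,190). The wide tin stands in the tin tray (575,165), and the tall tin is partly hidden behind the arm. I'll descend to the handle.

Request:
servo_tool(
  steps=[
    {"claw":0.58,"slide":[0,0,-0.02],"angular":[0,0,0]},
    {"claw":0.58,"slide":[0,0,-0.02],"angular":[0,0,0]},
    {"claw":0.58,"slide":[0,0,-0.014],"angular":[0,0,0]},
    {"claw":0.58,"slide":[0,0,-0.006],"angular":[0,0,0]},
    {"claw":0.58,"slide":[0,0,0],"angular":[0,0,0]},
  ],
)

```text
time: 33.8
ee_pos: [0.6816, -0.1218, 0.0977]
orientation: [0.543, 0.84, -0.0, -0.001]
force: [1.2, 0.2, 0.3]
grip_width: 0.579
```

Request:
servo_tool(
  steps=[
    {"claw":0.1,"slide":[0,0,0],"angular":[0,0,0]},
    {"claw":0.1,"slide":[0,0,0],"angular":[0,0,0]},
    {"claw":0.1,"slide":[0,0,0],"angular":[0,0,0]},
    {"claw":0.1,"slide":[0,0,0],"angular":[0,0,0]},
    {"claw":0.1,"slide":[0,0,0],"angular":[0,0,0]},
  ],
)

```text
time: 34.22
ee_pos: [0.6826, -0.122, 0.1]
orientation: [0.543, 0.84, 0.0, 0.001]
force: [-0.3, 1.6, 7.0]
grip_width: 0.294
```

Request:
servo_tool(
  steps=[
    {"claw":0.1,"slide":[0,0,0],"angular":[0,0,0]},
    {"claw":0.1,"slide":[0,0,0.005],"angular":[0,0,0]},
    {"claw":0.1,"slide":[0,0,0.01],"angular":[0,0,0]},
    {"claw":0.1,"slide":[0,0,0.02],"angular":[0,0,0]},
    {"claw":0.1,"slide":[0,0,0.03],"angular":[0,0,0]},
  ],
)

```text
time: 34.63
ee_pos: [0.681, -0.1218, 0.1633]
orientation: [0.543, 0.84, -0.001, -0.002]
force: [-0.3, -1.2, -0.5]
grip_width: 0.293
```

Request:
servo_tool(
  steps=[
    {"claw":0.1,"slide":[0,0,0.03],"angular":[0,0,0]},
    {"claw":0.1,"slide":[0,0,0.025],"angular":[0,0,0]},
    {"claw":0.1,"slide":[0,0,0.01],"angular":[0,0,0]},
    {"claw":0.1,"slide":[0,0,0],"angular":[0,0,0]},
    {"claw":0.1,"slide":[0,0,0],"angular":[0,0,0]},
  ],
)

```text
time: 35.05
ee_pos: [0.682, -0.1219, 0.2291]
orientation: [0.543, 0.84, 0.0, 0.0]
force: [0.8, -0.1, -2.0]
grip_width: 0.291
```

Run:
```python
from h import *
a=read_camera("scene")
cv2.imwrite("pics/a5.png",cv2.resize(a["color"][130:330,160:400],None,fx=2.4,fy=2.4))
```

```text
(no output)
```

View pics/a5.png

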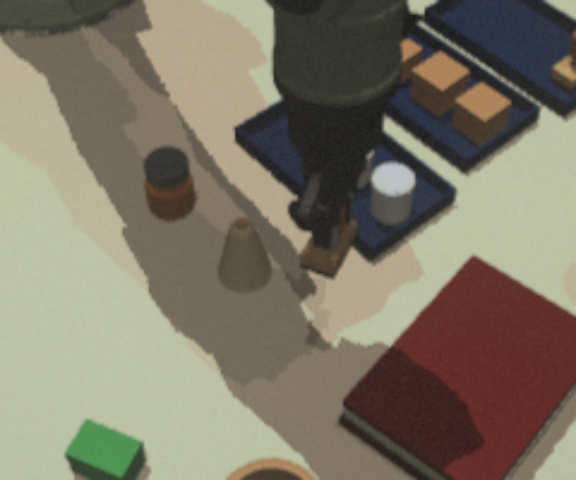

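The stamp is held level by its handle, clear of the twine. Next stop is the stamp tray.

Request:
servo_tool(
  steps=[
    {"claw":0.1,"slide":[-0.0118,0.036,0],"angular":[0,0,-0.0424]},
    {"claw":0.1,"slide":[-0.0118,0.036,0],"angular":[0,0,-0.0424]},
    {"claw":0.1,"slide":[-0.0118,0.036,0],"angular":[0,0,-0.0424]},
    {"claw":0.1,"slide":[-0.0118,0.036,0],"angular":[0,0,-0.0424]},
    {"claw":0.1,"slide":[-0.0118,0.036,0],"angular":[0,0,-0.0424]},
  ],
)

```text
time: 35.52
ee_pos: [0.6217, 0.0595, 0.2273]
orientation: [0.63, 0.777, -0.001, -0.001]
force: [1.1, -0.0, -0.3]
grip_width: 0.293
```

Request:
servo_tool(
  steps=[
    {"claw":0.1,"slide":[-0.0118,0.036,0],"angular":[0,0,-0.0424]},
    {"claw":0.1,"slide":[-0.0118,0.036,0],"angular":[0,0,-0.0424]},
    {"claw":0.1,"slide":[-0.0118,0.036,0],"angular":[0,0,-0.0424]},
    {"claw":0.1,"slide":[-0.0118,0.036,0],"angular":[0,0,-0.0424]},
    {"claw":0.1,"slide":[-0.0118,0.036,0],"angular":[0,0,-0.0424]},
  ],
)

```text
time: 35.93
ee_pos: [0.5627, 0.2394, 0.2274]
orientation: [0.709, 0.706, -0.001, -0.0]
force: [0.9, 1.2, -0.6]
grip_width: 0.295
```

Request:
servo_tool(
  steps=[
    {"claw":0.1,"slide":[-0.0118,0.036,0],"angular":[0,0,0]},
    {"claw":0.1,"slide":[-0.0118,0.036,0],"angular":[0,0,0]},
    {"claw":0.1,"slide":[-0.0118,0.036,0],"angular":[0,0,0]},
    {"claw":0.1,"slide":[0,0,0],"angular":[0,0,0]},
    {"claw":0.1,"slide":[0,0,-0.02],"angular":[0,0,0]},
  ],
)

```text
time: 36.35
ee_pos: [0.528, 0.3491, 0.21]
orientation: [0.706, 0.708, 0.001, -0.0]
force: [1.8, -0.9, -0.1]
grip_width: 0.295
```

Request:
servo_tool(
  steps=[
    {"claw":0.1,"slide":[0,0,-0.025],"angular":[0,0,0]},
    {"claw":0.1,"slide":[0,0,-0.025],"angular":[0,0,0]},
    {"claw":0.1,"slide":[0,0,-0.01],"angular":[0,0,0]},
    {"claw":0.1,"slide":[0,0,0],"angular":[0,0,0]},
    {"claw":0.1,"slide":[0,0,0],"angular":[0,0,0]},
  ],
)

```text
time: 36.77
ee_pos: [0.5287, 0.3458, 0.1486]
orientation: [0.708, 0.706, -0.001, -0.0]
force: [-0.1, -0.5, 1.0]
grip_width: 0.295
```

Request:
servo_tool(
  steps=[
    {"claw":0.1,"slide":[0,0,-0.018],"angular":[0,0,0]},
    {"claw":0.1,"slide":[0,0,-0.015],"angular":[0,0,0]},
    {"claw":0.1,"slide":[0,0,-0.006],"angular":[0,0,0]},
    {"claw":0.1,"slide":[0,0,-0.002],"angular":[0,0,0]},
    {"claw":0.1,"slide":[0,0,0],"angular":[0,0,0]},
  ],
)

```text
time: 37.18
ee_pos: [0.529, 0.3462, 0.1086]
orientation: [0.708, 0.706, 0.0, 0.0]
force: [0.3, -0.9, -0.1]
grip_width: 0.292
```

Request:
servo_tool(
  steps=[
    {"claw":0.1,"slide":[0,0,-0.001],"angular":[0,0,0]},
    {"claw":0.1,"slide":[0,0,-0.001],"angular":[0,0,0]},
    {"claw":0.1,"slide":[0,0,0],"angular":[0,0,0]},
    {"claw":0.1,"slide":[0,0,0],"angular":[0,0,0]},
    {"claw":0.1,"slide":[0,0,0],"angular":[0,0,0]},
  ],
)

```text
time: 37.6
ee_pos: [0.5288, 0.3461, 0.1062]
orientation: [0.708, 0.706, 0.0, 0.0]
force: [0.5, -0.2, -0.6]
grip_width: 0.294
```

Request:
servo_tool(
  steps=[
    {"claw":0.1,"slide":[0,0,-0.001],"angular":[0,0,0]},
    {"claw":0.1,"slide":[0,0,0],"angular":[0,0,0]},
    {"claw":0.1,"slide":[0,0,0],"angular":[0,0,0]},
    {"claw":0.1,"slide":[0,0,0],"angular":[0,0,0]},
    {"claw":0.1,"slide":[0,0,0],"angular":[0,0,0]},
  ],
)

```text
time: 38.02
ee_pos: [0.5287, 0.3461, 0.1049]
orientation: [0.708, 0.706, 0.0, 0.0]
force: [0.1, 0.8, 0.1]
grip_width: 0.294
```

Request:
servo_tool(
  steps=[
    {"claw":0.1,"slide":[0,0,-0.001],"angular":[0,0,0]},
    {"claw":0.1,"slide":[0,0,0],"angular":[0,0,0]},
    {"claw":0.1,"slide":[0,0,0],"angular":[0,0,0]},
    {"claw":0.1,"slide":[0,0,0],"angular":[0,0,0]},
    {"claw":0.1,"slide":[0,0,0],"angular":[0,0,0]},
  ],
)

```text
time: 38.43
ee_pos: [0.5288, 0.3462, 0.104]
orientation: [0.708, 0.706, 0.0, 0.0]
force: [0.1, -0.5, 1.9]
grip_width: 0.289
```

Request:
servo_tool(
  steps=[
    {"claw":0.1,"slide":[0,0,-0.0005],"angular":[0,0,0]},
    {"claw":0.1,"slide":[0,0,0],"angular":[0,0,0]},
    {"claw":0.1,"slide":[0,0,0],"angular":[0,0,0]},
    {"claw":0.5,"slide":[0,0,0],"angular":[0,0,0]},
    {"claw":0.5,"slide":[0,0,0],"angular":[0,0,0]},
  ],
)

```text
time: 38.85
ee_pos: [0.5287, 0.346, 0.1033]
orientation: [0.708, 0.706, -0.0, 0.0]
force: [-1.3, -0.9, -0.5]
grip_width: 0.503
```

Request:
servo_tool(
  steps=[
    {"claw":0.5,"slide":[0,0,0],"angular":[0,0,0]},
    {"claw":0.5,"slide":[0,0,0],"angular":[0,0,0]},
    {"claw":0.5,"slide":[0,0,0.01],"angular":[0,0,0]},
    {"claw":0.5,"slide":[0,0,0.02],"angular":[0,0,0]},
    {"claw":0.5,"slide":[0,0,0.03],"angular":[0,0,0]},
  ],
)

```text
time: 39.27
ee_pos: [0.5278, 0.3455, 0.1627]
orientation: [0.708, 0.706, -0.002, -0.0]
force: [-0.3, 0.3, 0.0]
grip_width: 0.497
```

Request:
servo_tool(
  steps=[
    {"claw":0.5,"slide":[0,0,0.035],"angular":[0,0,0]},
    {"claw":0.5,"slide":[0,0,0.035],"angular":[0,0,0]},
    {"claw":0.5,"slide":[0,0,0.035],"angular":[0,0,0]},
    {"claw":0.5,"slide":[-0.02,0.03,0],"angular":[0,0,0]},
    {"claw":0.5,"slide":[-0.02,0.03,0],"angular":[0,0,0]},
  ],
)

```text
time: 39.68
ee_pos: [0.4901, 0.4055, 0.2718]
orientation: [0.709, 0.705, 0.002, 0.0]
force: [-0.5, 0.9, -1.1]
grip_width: 0.502
```

Request:
servo_tool(
  steps=[
    {"claw":0.5,"slide":[-0.02,0.03,0],"angular":[0,0,0]},
    {"claw":0.5,"slide":[-0.03,0.025,0],"angular":[0,0,0]},
    {"claw":0.5,"slide":[-0.03,0.025,0],"angular":[0,0,0]},
    {"claw":0.5,"slide":[-0.03,0.025,0],"angular":[0,0,0]},
    {"claw":0.5,"slide":[-0.03,0.025,0],"angular":[0,0,0]},
  ],
)

```text
time: 40.1
ee_pos: [0.3471, 0.5369, 0.2692]
orientation: [0.708, 0.706, 0.0, -0.0]
force: [0.3, -0.1, -0.6]
grip_width: 0.5
```

Request:
servo_tool(
  steps=[
    {"claw":0.5,"slide":[-0.03,0.02,0],"angular":[0,0,0]},
    {"claw":0.5,"slide":[-0.03,0.02,0],"angular":[0,0,0]},
    {"claw":0.5,"slide":[-0.03,0.02,0],"angular":[0,0,0]},
    {"claw":0.5,"slide":[0,0,0],"angular":[0,0,0]},
    {"claw":0.5,"slide":[0,0,0],"angular":[0,0,0]},
  ],
)

```text
time: 40.52
ee_pos: [0.2564, 0.5971, 0.2689]
orientation: [0.706, 0.708, -0.0, -0.0]
force: [0.1, -0.1, -0.7]
grip_width: 0.498
```

Run:
```python
from h import *
pics=[read_camera("scene"),read_camera("top")]
a,b=[p["color"] for p in pics]
cv2.imwrite("pics/a6.png",np.hstack([cv2.resize(a[100:340,120:440],None,fx=1.25,fy=1.25),cv2.resize(b[130:280,110:310],(400,300))]))
for n,x0,z,ya in(("square_box_mid",(.533,.195),.004,[0]),("oblong_box_mid",(.458,.195),.004,[0]),("wide_tin_mid",(.55,.035),.004,[0]),("tall_tin_mid",(.483,.036),.004,[0]),("stamp_mid",(.529,.346),.004,[1.57]),("jar_mid",(.448,-.135),0,[0]),("twine_mid",(.571,-.136),0,[0])):
    ms=[(p,mask(p,n,x0)) for p in pics]; ms=[q for q in ms if q[1] is not None]
    if ms: print(n,len(ms),np.round(fit([q[0] for q in ms],[q[1] for q in ms],SH[n],x0,ya,z),4))
    else: print(n,"none")
```

```text
square_box_mid 2 [0.5332 0.1953 0.0344 0.0883]
oblong_box_mid 2 [0.4556 0.1959 0.0307 0.1102]
wide_tin_mid 2 [0.5487 0.0347 0.0784 0.1175]
tall_tin_mid 2 [0.485  0.0377 0.0532 0.1131]
stamp_mid 2 [0.5282 0.346  1.5521 0.0854]
jar_mid 2 [ 0.4482 -0.1353 -0.0077  0.1458]
twine_mid 2 [ 0.5708 -0.1351  0.0992  0.1116]
```

View pics/a6.png

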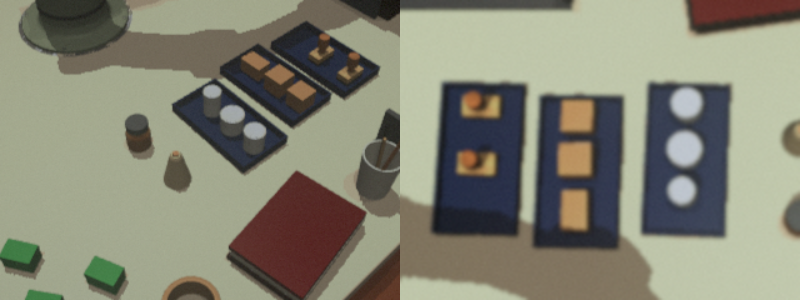

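All five goods stand upright in the right trays: the boxes at right-crop (575,160) and (574,210), the tins at (684,148) and (682,190), and the stamp at (476,162). The jar and twine haven't moved, and the arm is clear of everything.

```bash
python3 -c "
from h import *
print(env.job_done())"
```

```text
the job is handed in; nothing more can be done
None
```

All five goods are back in stock and the job is handed in, after about 41 s of robot time. I placed the square and oblong gift boxes first, then the wide and tall tins, then the stamp. Each one was lowered until the wrist force showed contact with the tray floor, released there, and the gripper raised straight up.

**Placing:** In the last pictures from both cameras, all five goods stand upright in the right trays, apart from each other and from the fixed stock. Fitted positions agree with where I released them to about 3 mm.

**Left alone:** The jar and twine measured within about 1 mm of where they started. I did not touch the green look-alikes.

**Forces:** Setting down the square box briefly pressed with about 28 N before I backed off; the other contacts were 13 N or less.

No check failed or disagreed. The handover gave no verdict.

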